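# Bolt the tray, free and hold the glue press lever

### The arm

A 6-joint arm with a two-finger parallel gripper is mounted at the origin on the work surface. World frame = base frame: x ahead of the robot, y to its left, z up, the work surface at z = 0. Lengths are in m, angles in rad, forces in N, time in s.
With the tool pointing down it reaches from about 0.35 to 0.775 m from the base axis. Payload 7.3 kg.
Tool frame: the origin (TCP) lies between the finger pads; the fingertips stand 17 mm ahead of it and the grasp point (between the pads) lies 2 mm behind it; z points along the fingers, y is the line along which they close (so a half turn about z gives the same grasp; the last joint's range is limited). The gripper opens to 92 mm and grips with 3 to 60 N. Pads are 19 mm wide; open, the fingers measure 130 mm over their backs; the gripper's body (75 mm by 190 mm) begins 47 mm behind the grasp point.
Start: joints at [0.975, 0.342, 1.524, -0, 1.275, -0.146], TCP at [0.228, 0.473, 0.244] pointing down, gripper open.
Joint ranges: [-2.53, 2.53], [-0.77, 2.02], [0.04, 2.7], [-1, 4.14], [0.28, 2.66], [-3.11, 3.11]. Speed limits (rad/s): [2.57, 2.57, 3.14, 3.14, 3.14, 3.14].

### API

Orientations are given as [roll, pitch, yaw] about the fixed x, y, z axes, in that order (R = Rz(yaw) Ry(pitch) Rx(roll)).
In Python, from cell import robot, optics gives the robot as it stands.
- The arm moves only by the tool play_rows, never from a script. Its argument "rows" is a list of rows, each a list of 7 numbers: the shift along the tool's x, y, z in cm, then the turn, a rotation vector about the tool's x, y, z in rad, then the opening, from 0 (shut) to 1 (fully open). In form: [[tx, ty, tz, wx, wy, wz, grip], ...]. A call has 1 to 20 rows; each row is the pose to reach, as a shift and turn from the pose commanded when the call began, along the tool's axes at that moment; what a row does not reach only later rows make up. A row lasts 1/10 s, in which the tool goes at most 50 mm and 8.59 degrees, less where a joint would pass 70% of its speed; a pose out of reach is approached as far as the arm can. A call with a gripper value outside its range is refused whole. The fingers move at their own pace and stop on an object; "squeeze" is the grip in N (left out, the last holds). Time passes only in rows, so rows that repeat a pose let the fingers close. It gives the time, the measured TCP pose, the force, the opening and the grip force at its end, in the units of the state.
- robot.observe(): the state, without advancing time (a new reading comes with each control period).
- optics.read_camera(name): name is "scene" or "top"; returns (picture, depth): 480x640x3 uint8, red, green, blue; 480x640 float32, m along the optical axis (not along the pixel's ray), 0 where there is no reading.
- optics.camera_model(name): a dict with "fx", "fy", "cx", "cy" (pixels), "origin" and "rotation" of the camera in the world. Camera axes: x right, y up, looking along -z (the intrinsics and any distortion apply to the point x, -y, -z); pixel columns grow to the right and rows downward; lengths in m; the calibration is good to about 2 mm. A picture is of the moment at which its call begins. camera_model takes no time and is no camera call.
- robot.hand_in(): hands the job in; it is judged then, once.
The state is a dict: "time": time; "qpos": joint angles; "qvel": joint speeds; "joint_efforts": joint torques, N m; "tool_pos": TCP position; "tool_rot": TCP orientation; "contact_force": force on the tool from outside, world axes, zero at the start; "torque": the same for the moment, N m; "opening": finger opening in m; "grip_force": force on a finger pad.
Only numpy, scipy, OpenCV 4.12 (cv2) and the standard library are available. Lean on these libraries where they do the work, as an engineer would, in place of code of your own. Each camera call takes 0.05 s, during which the arm holds its last target. There are 200 camera calls.

### The job

A freshly glued stick box sits on the tray of the bench press and its joints must be squeezed. First slide the tray's barrel bolt fully home into its keeper, then flip the safety catch right over, clear of the lever, and then pull the lever towards the front of the press as far as it goes. The lever springs back when let go, so finish with the gripper still holding it at the end of its pull, and leave the loose things on the bench where they are.

Things in the scene. Friction and masses are not known exactly. Their poses are not given: they have to be found in the camera images.
- press: The fixed grey glue press: base plate 390 (x) x 360 (y) x 18 mm lying on the bench, reaching from x -130 to 260 and y -200 to 160 mm in its own frame. Origin on the underside; +x points to the back of the press (away from the robot, turned by up to 0.3 rad), so its front is -x; +y left, z up. The wooden tray (top at z 30) and the stick box (130 x 130 mm, top at z 90, centred at x 166, y 70) are fixed behind the lever. It stands still.
- bolt (a joint): Barrel bolt on the front right of the press: a steel rod 12 mm thick, axis 36 mm above the bench, that slides along the press's +x (towards the back) into the keeper, a steel staple on the tray's front edge. Value in m: 0 = fully drawn, 0.05 = fully home at its stop. Starts at 0 to 0.015; moves with about 2 N of friction (plus 4 N per m/s) and stays where it is left.
- bolt_knob (a point): Grip point on the bolt's upright round knob, 16 mm in diameter; the point is on its axis 66 mm above the bench, the knob's flat top is 14 mm higher and its foot is on the rod at 36 mm. It moves with the bolt. Guides 48 mm high are beside its path, at least 27 mm ahead of the knob's axis when home and 30 mm behind it when drawn.
- catch (a joint): Safety catch: steel crank on a pivot that runs along the press's x. At 0 its nose, a flat bar 14 mm high reaching 106 mm to the left of the pivot (+y of the press), lies across just in front of the lever and blocks it, and its knob stands straight up above the pivot. Value in rad grows as the knob is swung down to the right (-y of the press) and the nose rises; 1.75 = fully over at its stop. Starts at 0 to 0.2; stiff (about 0.09 N m of friction), so it stays where it is left.
- catch_knob (a point): Centre of the black round knob, a short drum 26 mm in diameter and 22 mm long with flat ends, turning freely on a pin along the press's x, on the catch's 10 mm arm, 55 mm from the pivot. It moves with the catch.
- catch_pivot (a point): Fixed centre of the catch's pivot, 135 mm above the bench, in a fork 22 mm wide in y and 36 mm in x whose top is at 146 mm. The knob circles about it in the plane across the press (its y and z).
- lever (a joint): Press lever: steel rod 16 mm thick with a black round handle on top; its pivot runs along the press's y. 0 = at rest, leaning 0.25 rad from upright to the back (+x of the press), as it starts; grows as its top is pulled to the front (-x); 0.85 rad = end of its pull, at a stop, leaning 0.60 rad to the front. A spring drives it back: about 2 N at the handle at rest, 9 N at the end. The catch blocks it until flipped.
- lever_knob (a point): Centre of the black round handle on the lever, a drum 36 mm in diameter and 34 mm long with flat ends, turning freely on a pin along the press's y, 170 mm from the pivot, about 230 mm above the bench at rest. It moves with the lever.
- lever_pivot (a point): Fixed centre of the lever's pivot, 65 mm above the bench, between two cheeks (over all 52 mm in y) whose top is at 84 mm. The handle circles about it in the upright plane of the press's x and z.
- offcut: Loose bystander: wooden block 55 x 20 x 16 mm lying on the press's base plate, in front of the catch. Origin under its centre.
- pencil: Loose bystander: square wooden pencil, 175 mm long, 9 mm thick, on the bench in front of the press. Origin under its centre, long along its y.
- glue: Loose bystander: white glue bottle, 52 mm in diameter, 150 mm high, on the bench to the right of the press. Origin under its centre.
- screwdriver: Loose bystander: screwdriver 210 mm long with a blue handle, on the bench to the left of the press.
- hammer: Loose bystander: hammer 280 mm long with a wooden handle, on the bench to the left of the press.
- folded_rule: Loose bystander: folded wooden rule 235 x 30 x 16 mm, on the bench to the far left of the press. Origin under its centre, long along its x.

How it is judged:
On the way, in this order (a step that is already met when the one before it is completed fails the run):
1. the barrel bolt is slid fully home into its keeper (value of joint bolt above 0.044 m), for 0.2 s.
2. the safety catch is flipped right over, clear of the lever (value of joint catch above 1.25 rad and value of joint bolt above 0.044 m), for 0.2 s.
3. the lever is pulled to the end of its travel (value of joint lever above 0.75 rad and value of joint catch above 1.25 rad), for 0.2 s.
At the end, for the whole second after the job is handed in: The lever is held still by the gripper's fingers (pressing on it with more than 2 N) at the end of its pull (over 0.75 of 0.85 rad), with the catch still flipped over (over 1.25 of 1.75 rad) and the bolt still home (over 44 of 50 mm) (all of step 3 and contact force between the fingers and lever above 2 N and velocity of joint lever between -0.1 and 0.1 rad/s and value of joint bolt above 0.044 m); the arm keeps its last pose, push and grip.
It fails at once if a loose thing on the bench is pushed more than 30 mm away (distance of any of offcut, pencil, glue, screwdriver, hammer, folded_rule from where it was at the start of the episode above 0.03 m).
It also fails if it takes over 64 s, if anything falls off the work surface, if the arm or the gripper's body presses on something with over 40 N, if the wrist force passes 120 N, or if a joint passes its speed limit or range.

## Working session

There is one attempt and no reset: what is moved stays moved. The work goes in short steps, Python scripts to look and compute and a tool call to move; the robot and the scene stay as the last step left them, time stands still between calls to the robot, and variables do not carry over. Pictures are saved under pics/ and viewed, at most 10 in all, crops included, and the job is handed in when it is done.

Besides the shell and the picture viewer there is one more tool, called after "Request:" by a JSON object that holds its "op" and its "data", one argument or row to a line. play_rows: Moves the arm, as the interface text tells. Its arguments: {"type":"object","properties":{"rows":{"type":"array"},"squeeze":{"type":"number"}},"required":["rows"]}

```bash
ls; mkdir -p pics; cat > h.py <<'E'
import numpy as np, cv2
from cell import robot, optics
def snap(n):
    im,d=optics.read_camera(n); np.savez(f'pics/{n}.npz',im=im,d=d); return im,d
def cloud(n,d):
    m=optics.camera_model(n); v,u=np.mgrid[:480,:640]
    p=np.stack([(u-m['cx'])/m['fx']*d,-(v-m['cy'])/m['fy']*d,-d],-1)
    return p@np.array(m['rotation']).T+np.array(m['origin'])
E
python3 - <<'E'
from h import *
for n in('scene','top'):
    im,d=snap(n); cv2.imwrite(f'pics/{n}0.png',im[:,:,::-1]); print(optics.camera_model(n))
print(robot.observe())
E
```

```text
pics
{'fx': 444.9238596894832, 'fy': 444.9238596894832, 'cx': 323.4559475644245, 'cy': 241.4599188573715, 'origin': array([ 0.9921975 , -0.39308363,  0.87821489]), 'rotation': array([ 0.71891209, -0.01356768,  0.73672278])}
{'fx': 576.5629405416807, 'fy': 576.5629405416807, 'cx': 318.76359653958025, 'cy': 242.8145684712976, 'origin': array([0.38097332, 0.08282618, 1.55019512]), 'rotation': array([ 0.13360251, -0.00831736, -1.57393558])}
{'time': 0.1, 'qpos': array([ 9.74977993e-01,  3.42631536e-01,  1.52493028e+00, -4.38290221e-05,
        1.27542406e+00, -1.45977352e-01]), 'qvel': array([-0.00113524, -0.00107922, -0.00355921,  0.00053588, -0.00044427,
       -0.00067818]), 'joint_efforts': array([ 2.07288984e-03, -4.32001269e+01, -2.44696140e+01,  7.20398873e-02,
        5.26024529e-02, -6.43196677e-05]), 'tool_pos': array([0.22806189, 0.47248451, 0.24312255]), 'tool_rot': array([-3.14020816e+00, -1.61189402e-04,  2.69176435e+00]), 'contact_force': array([ 0.07490201, -0.19148964,  0.17400915]), 'torque': array([ 0.02674875,  0.00263608, -0.00472941]), 'grip_force': 0.0, 'opening': 0.09167404556335008}
```

```bash
sed -i "s/p@np.array(m\['rotation'\]).T/p@Rotation.from_euler('xyz',m['rotation']).as_matrix().T/; 1a from scipy.spatial.transform import Rotation" h.py
python3 - <<'E'
from h import *
for n in('scene','top'):
    d=np.load(f'pics/{n}.npz')['d']; p=cloud(n,d); print(p[::60,::80][...,2].round(3)) 
E
```

```text
[[ 0.161  0.03  -0.113 -0.418  0.463  0.084  0.185  0.186]
 [-0.028 -0.028 -0.6   -0.749 -0.323 -0.185 -0.044  0.064]
 [-0.059 -0.214 -0.747 -0.     0.002 -0.005 -0.303 -0.165]
 [-0.311 -0.001  0.083  0.     0.019 -0.001  0.05  -0.419]
 [-0.001 -0.002  0.002  0.002 -0.004 -0.    -0.003 -0.001]
 [-0.001  0.     0.     0.     0.023  0.03   0.    -0.752]
 [-0.002 -0.001  0.     0.001  0.03   0.076 -0.75  -0.746]
 [-0.    -0.003  0.     0.058  0.002  0.071 -0.748 -0.756]]
[[-0.566 -0.579 -0.573 -0.573 -0.565 -0.567 -0.566 -0.561]
 [-0.752 -0.747 -0.737 -0.751 -0.742 -0.744 -0.742 -0.745]
 [-0.765  0.001 -0.004  0.076  0.073  0.004  0.001 -0.003]
 [-0.75   0.005 -0.003 -0.001  0.037 -0.001  0.002  0.004]
 [-0.752  0.139 -0.004 -0.     0.016  0.014 -0.005 -0.003]
 [-0.756  0.064  0.008  0.001 -0.008 -0.003  0.    -0.009]
 [-0.753 -0.001 -0.005 -0.002 -0.003  0.001 -0.007 -0.002]
 [-0.756  0.583  0.336  0.003 -0.001 -0.003 -0.002 -0.001]]
```

View pics/scene0.png

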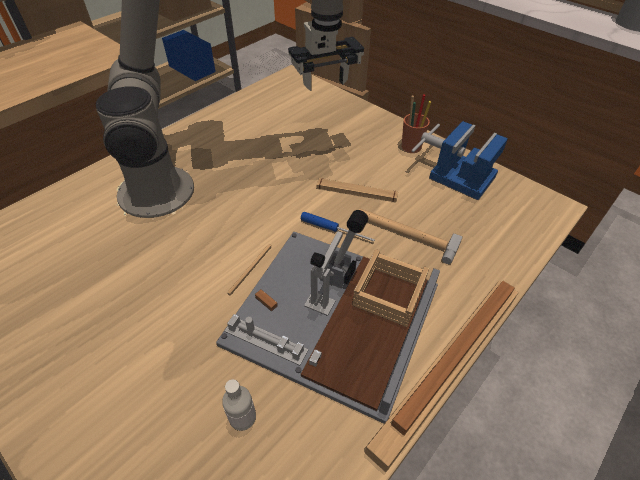

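View pics/top0.png

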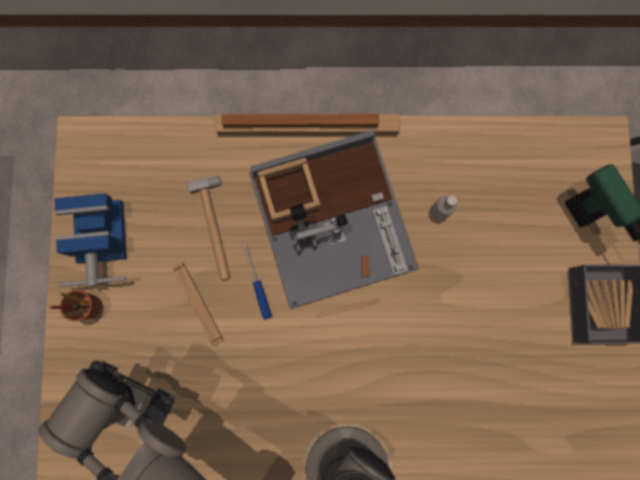

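```bash
python3 - <<'E'
from h import *
A=np.load('pics/top.npz');B=np.load('pics/scene.npz')
c=A['im'][125:315,245:425]; c2=B['im'][200:380,210:400]
cv2.imwrite('pics/tc.png',cv2.resize(c,None,fx=3,fy=3,interpolation=2)[:,:,::-1])
cv2.imwrite('pics/sc.png',cv2.resize(c2,None,fx=3,fy=3,interpolation=2)[:,:,::-1])
p=cloud('top',A['d']); v,u=np.mgrid[:480,:640]
m=(p[...,2]>.011)&(p[...,2]<.05)&(u>240)&(u<425)&(v>120)&(v<310)
m=cv2.morphologyEx(m.astype(np.uint8),cv2.MORPH_OPEN,np.ones((3,3)))
n,l,s,_=cv2.connectedComponentsWithStats(m); k=1+s[1:,4].argmax()
q=p[l==k]; r=cv2.minAreaRect((q[:,:2]*1000).astype(np.float32)); print(r, cv2.boxPoints(r))
q2=q[(q[:,2]<.024)]; print(np.median(q2[:,2]))
E
```

```text
((650.89453125, 32.43147277832031), (387.7728271484375, 360.5106201171875), 16.98527717590332) [[ 412.80823  148.18477]
 [ 518.1227  -196.60033]
 [ 888.98083  -83.32182]
 [ 783.6664   261.46326]]
0.01786388773969927
```

View pics/tc.png

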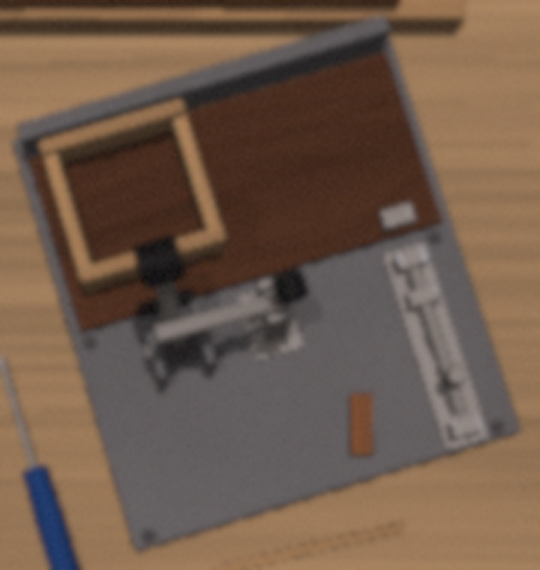

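View pics/sc.png

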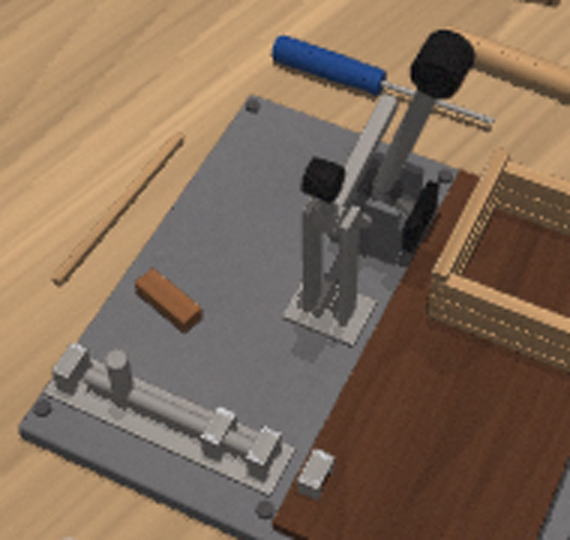

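```bash
cat >> h.py <<'E'
YAW=np.deg2rad(16.985); c_,s_=np.cos(YAW),np.sin(YAW)
RP=np.array([[c_,-s_,0],[s_,c_,0],[0,0,1]]); OP=np.array([.6509,.0324,0])-RP@np.array([.065,-.020,0])
def toP(p): return (p-OP)@RP
def toW(q): return np.asarray(q)@RP.T+OP
E
python3 - <<'E'
from h import *
print('OP',OP)
np.set_printoptions(precision=4,suppress=True)
for n in('scene','top'):
    D=np.load(f'pics/{n}.npz'); P=toP(cloud(n,D['d'])); im=D['im'].astype(int)
    x,y,z=P[...,0],P[...,1],P[...,2]; dark=im.max(-1)<60
    def rep(t,m):
        q=P[m]*1000; 
        if len(q): print(n,t,len(q),'min',np.percentile(q,3,0).round(1),'max',np.percentile(q,97,0).round(1),'mean',q.mean(0).round(1))
    rep('leverknob',dark&(z>.2)&(abs(x)<.2)&(abs(y)<.2))
    rep('catchknob',dark&(z>.165)&(z<.22)&(abs(x)<.2)&(y<.05)&(y>-.1))
    rep('boltknob',(z>.06)&(z<.1)&(x>-.13)&(x<.05)&(y<-.1)&(y>-.2))
    rep('boltknobtop',(z>.074)&(z<.09)&(x>-.13)&(x<.05)&(y<-.1)&(y>-.2))
    rep('nose',(z>.125)&(z<.16)&(~dark)&(abs(x)<.1)&(abs(y)<.15))
    rep('guides',(z>.042)&(z<.053)&(x>-.13)&(x<.08)&(y<-.1)&(y>-.2))
E
```

```text
OP [0.58289279 0.03253974 0.        ]
scene leverknob 383 min [ 25.7 -28.4 200.7] max [ 87.7  82.5 247.6] mean [ 68.8  53.8 233.8]
scene catchknob 154 min [ 19.  -38.3 182.8] max [ 39.  -17.4 202.2] mean [ 30.1 -30.1 195.4]
scene boltknob 70 min [ -74.9 -157.9   61.2] max [ -61.7 -145.2   80.6] mean [ -67.4 -152.5   74.6]
scene boltknobtop 44 min [ -75.8 -157.7   75.1] max [ -62.2 -144.6   81. ] mean [ -68.3 -151.2   78.8]
scene nose 509 min [ 14.9 -25.8 128.5] max [ 54.1  79.  159. ] mean [ 33.5  21.1 145.8]
scene guides 364 min [-117.8 -163.5   42.5] max [  78.3 -137.4   50.2] mean [ -14.8 -151.2   46.5]
top leverknob 331 min [-178.4  -27.4  202. ] max [  86.8  107.1 1550.2] mean [  3.7  69.1 562.5]
top catchknob 99 min [ 18.9 -35.9 184.5] max [ 39.8 -14.  204.8] mean [ 28.5 -24.5 198. ]
top boltknob 35 min [ -74.  -155.1   61. ] max [ -61.7 -142.    84. ] mean [ -68.  -148.    76.2]
top boltknobtop 28 min [ -74.1 -155.2   74.6] max [ -61.6 -142.7   84.5] mean [ -67.9 -148.9   78.7]
top nose 308 min [ 13.6 -19.8 133.1] max [ 46.6  78.7 159.3] mean [ 29.8  25.  147.5]
top guides 215 min [-115.2 -161.6   42.2] max [  78.6 -137.    51.5] mean [ -19.1 -149.2   46.7]
```

```bash
cat >> h.py <<'E'
def rel(q,yaw,o=None):
    """press-frame point (m), world yaw -> shift cm + rotvec in current tool axes (tool down)"""
    o=o or robot.observe(); R=Rotation.from_euler('xyz',o['tool_rot']); T=Rotation.from_euler('xyz',[np.pi,0,yaw])
    return np.r_[R.inv().apply(toW(q)-o['tool_pos'])*100,(R.inv()*T).as_rotvec()].round(3)
E
python3 - <<'E'
from h import *
for n in('scene','top'):
    D=np.load(f'pics/{n}.npz'); P=toP(cloud(n,D['d'])); im=D['im'].astype(int)
    x,y,z=P[...,0],P[...,1],P[...,2]; dark=im.max(-1)<60
    def rep(t,m):
        q=P[m]*1000
        if len(q): print(n,t,len(q),'min',np.percentile(q,3,0).round(1),'max',np.percentile(q,97,0).round(1))
    rep('leverknob',dark&(z>.2)&(z<.26)&(x>0)&(x<.2)&(y>.02)&(y<.12))
    rep('glue',(z>.03)&(z<.17)&(x>-.15)&(x<.25)&(y<-.215)&(y>-.45))
    rep('noseend',(z>.125)&(z<.17)&(~dark)&(x<.045)&(x>0)&(y>.06)&(y<.1))
    rep('nosemid',(z>.125)&(z<.17)&(~dark)&(x<.045)&(x>0)&(y>.0)&(y<.02))
    rep('fork',(z>.135)&(z<.155)&(~dark)&(x<.06)&(x>0)&(y>-.05)&(y<-.0))
print(rel([-.068,-.150,.34],.2965))
E
```

```text
scene leverknob 346 min [ 57.2  52.  216. ] max [ 87.8  82.6 247.6]
scene glue 1177 min [ -11.  -331.8   35.9] max [ 246.7 -257.5  150.3]
scene noseend 100 min [ 22.6  60.4 127.9] max [ 44.5  87.1 161.9]
scene nosemid 44 min [ 26.7   1.3 136.9] max [ 34.5  19.  150. ]
scene fork 167 min [ 13.4 -26.7 135.4] max [ 46.6  -1.8 149.4]
top leverknob 213 min [ 55.5  55.2 231.3] max [ 87.3  85.7 250.5]
top glue 480 min [ -20.4 -316.8   35.1] max [ 246.8 -258.   151.5]
top noseend 86 min [ 23.6  61.5 132.5] max [ 44.1  88.1 163.7]
top nosemid 46 min [ 23.8   0.5 136.9] max [ 35.8  18.9 150.4]
top fork 96 min [ 13.1 -23.7 136. ] max [ 48.1  -2.  150.5]
[-5.6272e+01 -3.9833e+01 -9.6420e+00 -1.0000e-03  2.0000e-03  2.3950e+00]
```

Request:
{"op": "play_rows", "data": {
  "rows": [
    [0,0,-9.6,0,0,0,0.5],
    [0,0,-9.6,0,0,0.1,0.5],
    [0,0,-9.6,0,0,0.25,0.5],
    [-56.3,-39.8,-9.6,0,0,2.395,0.5],
    [-56.3,-39.8,-9.6,0,0,2.395,0.5],
    [-56.3,-39.8,-9.6,0,0,2.395,0.5],
    [-56.3,-39.8,-9.6,0,0,2.395,0.5],
    [-56.3,-39.8,-9.6,0,0,2.395,0.5],
    [-56.3,-39.8,-9.6,0,0,2.395,0.5],
    [-56.3,-39.8,-9.6,0,0,2.395,0.5],
    [-56.3,-39.8,-9.6,0,0,2.395,0.5],
    [-56.3,-39.8,-9.6,0,0,2.395,0.5],
    [-56.3,-39.8,-9.6,0,0,2.395,0.5],
    [-56.3,-39.8,-9.6,0,0,2.395,0.5],
    [-56.3,-39.8,-9.6,0,0,2.395,0.5],
    [-56.3,-39.8,-9.6,0,0,2.395,0.5],
    [-56.3,-39.8,-9.6,0,0,2.395,0.5],
    [-56.3,-39.8,-9.6,0,0,2.395,0.5],
    [-56.3,-39.8,-9.6,0,0,2.395,0.5],
    [-56.3,-39.8,-9.6,0,0,2.395,0.5]
  ],
  "squeeze": 25
}}

```text
time: 2.1
tool_pos: [0.5619, -0.13, 0.3394]
tool_rot: [-3.141, 0.001, 0.299]
contact_force: [-0.9, -0.4, 0.7]
opening: 0.0455
grip_force: 0.0
```

```bash
python3 - <<'E'
from h import *
o=robot.observe(); print(o['time'],o['opening'],o['qpos'],toP(o['tool_pos'])); print(rel([-.068,-.150,.067],.2965,o))
E
```

```text
2.1 0.04547010177649309 [-3.60349439e-01  3.90922878e-01  1.19026361e+00  2.37129640e-04
  1.56137629e+00  9.11902818e-01] [-0.06753098 -0.14934459  0.33938878]
[-3.0000e-02  8.7000e-02  2.7239e+01 -1.0000e-03  1.0000e-03  2.0000e-03]
```

Request:
{"op": "play_rows", "data": {
  "rows": [
    [0,0.1,5,0,0,0,0.5],
    [0,0.1,10,0,0,0,0.5],
    [0,0.1,15,0,0,0,0.5],
    [0,0.1,20,0,0,0,0.5],
    [0,0.1,23,0,0,0,0.5],
    [0,0.1,25,0,0,0,0.5],
    [0,0.1,26.5,0,0,0,0.5],
    [0,0.1,27.2,0,0,0,0.5],
    [0,0.1,27.2,0,0,0,0],
    [0,0.1,27.2,0,0,0,0],
    [0,0.1,27.2,0,0,0,0],
    [0,0.1,27.2,0,0,0,0],
    [0,0.1,27.2,0,0,0,0],
    [0,0.1,27.2,0,0,0,0]
  ]
}}

```text
time: 3.5
tool_pos: [0.5623, -0.1298, 0.0686]
tool_rot: [-3.139, -0.001, 0.297]
contact_force: [-0.7, 6.3, 6.1]
opening: 0.0155
grip_force: 25.0
```

Request:
{"op": "play_rows", "data": {
  "rows": [
    [0.7,0,0,0,0,0,0],
    [1.4,0,0,0,0,0,0],
    [2.1,0,0,0,0,0,0],
    [2.8,0,0,0,0,0,0],
    [3.2,0,0,0,0,0,0],
    [3.5,0,0,0,0,0,0],
    [3.5,0,0,0,0,0,0]
  ]
}}

```text
time: 4.2
tool_pos: [0.5959, -0.1195, 0.0686]
tool_rot: [-3.139, -0.0, 0.297]
contact_force: [-1.8, 7.3, 5.0]
opening: 0.0154
grip_force: 25.0
```

Request:
{"op": "play_rows", "data": {
  "rows": [
    [0.2,0,0,0,0,0,0],
    [0.4,0,0,0,0,0,0],
    [0.5,0,0,0,0,0,0],
    [0.5,0,0,0,0,0,0]
  ]
}}

```text
time: 4.6
tool_pos: [0.6003, -0.1182, 0.0686]
tool_rot: [-3.139, 0.0, 0.297]
contact_force: [-3.6, 5.7, 5.7]
opening: 0.0155
grip_force: 25.0
```

Request:
{"op": "play_rows", "data": {
  "rows": [
    [0.2,0,0,0,0,0,0],
    [0.4,0,0,0,0,0,0],
    [0.5,0,0,0,0,0,0],
    [0.5,0,0,0,0,0,0]
  ]
}}

```text
time: 5.0
tool_pos: [0.6044, -0.1169, 0.0686]
tool_rot: [-3.139, 0.002, 0.297]
contact_force: [-5.5, 4.6, 6.7]
opening: 0.0158
grip_force: 25.0
```

Request:
{"op": "play_rows", "data": {
  "rows": [
    [0.2,0,0,0,0,0,0],
    [0.4,0,0,0,0,0,0],
    [0.4,0,0,0,0,0,0],
    [0.4,0,0,0,0,0,0]
  ]
}}

```text
time: 5.4
tool_pos: [0.6047, -0.1168, 0.0685]
tool_rot: [-3.137, 0.01, 0.297]
contact_force: [-18.6, -0.4, 13.7]
opening: 0.0153
grip_force: 25.0
```

Request:
{"op": "play_rows", "data": {
  "rows": [
    [0.2,0,0,0,0,0,0],
    [0.4,0,0,0,0,0,0],
    [0.4,0,0,0,0,0,0],
    [0.4,0,0,0,0,0,0]
  ]
}}

```text
time: 5.8
tool_pos: [0.606, -0.1164, 0.068]
tool_rot: [-3.136, 0.015, 0.297]
contact_force: [-27.4, -4.0, 17.7]
opening: 0.0152
grip_force: 25.0
```

Request:
{"op": "play_rows", "data": {
  "rows": [
    [-0.6,0,0,0,0,0,0.4],
    [-0.6,0,0,0,0,0,0.4],
    [-0.6,0,0,0,0,0,0.4],
    [-0.6,0,-3,0,0,0,0.4],
    [-0.6,0,-8,0,0,0,0.4],
    [-0.6,0,-13,0,0,0,0.4],
    [-0.6,0,-18,0,0,0,0.4],
    [-0.6,0,-23,0,0,0,0.4],
    [-0.6,0,-25,0,0,0,0.4],
    [-0.6,0,-25,0,0,0,0.4]
  ]
}}

```text
time: 6.8
tool_pos: [0.6091, -0.1178, 0.3222]
tool_rot: [3.137, -0.008, 0.297]
contact_force: [-0.5, -0.9, -0.4]
opening: 0.0366
grip_force: 0.0
```

```bash
python3 - <<'E'
from h import *
D=snap('scene'); P=toP(cloud('scene',D[1]));x,y,z=P[...,0],P[...,1],P[...,2]
q=P[(z>.06)&(z<.09)&(x>-.13)&(x<.08)&(y<-.13)&(y>-.17)]*1000; print(len(q), q.mean(0),np.ptp(q,axis=0))
cv2.imwrite('pics/s1.png',cv2.resize(D[0][200:380,210:400],None,fx=3,fy=3,interpolation=2)[:,:,::-1])
o=robot.observe(); print(o['time'],o['opening'],toP(o['tool_pos'])); print(rel([.0295,-.024,.30],1.867,o))
E
```

```text
75 [ -23.96276038 -152.20645318   74.16756025] [15.88637296 16.40116829 21.84633437]
6.85 0.03649192419964059 [-0.01960019 -0.15094357  0.31920476]
[ 4.9130e+00 -1.2695e+01  1.9100e+00  4.0000e-03 -1.0000e-03 -1.5700e+00]
```

View pics/s1.png

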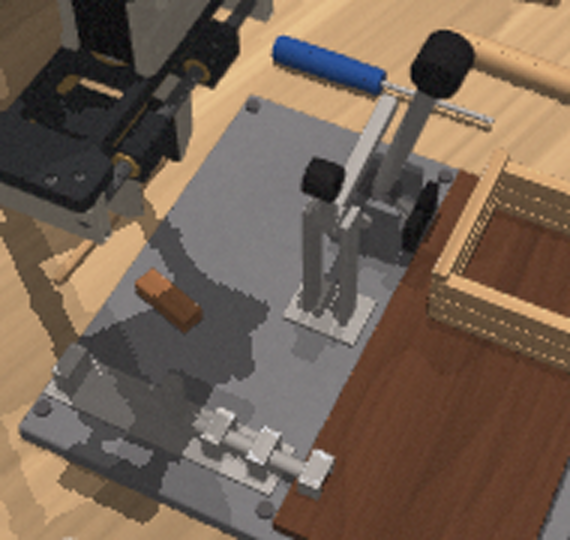

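Request:
{"op": "play_rows", "data": {
  "rows": [
    [4.9,-12.7,1.9,0,0,-1.57,0.5],
    [4.9,-12.7,1.9,0,0,-1.57,0.5],
    [4.9,-12.7,1.9,0,0,-1.57,0.5],
    [4.9,-12.7,1.9,0,0,-1.57,0.5],
    [4.9,-12.7,1.9,0,0,-1.57,0.5],
    [4.9,-12.7,1.9,0,0,-1.57,0.5],
    [4.9,-12.7,1.9,0,0,-1.57,0.5],
    [4.9,-12.7,1.9,0,0,-1.57,0.5],
    [4.9,-12.7,1.9,0,0,-1.57,0.5],
    [4.9,-12.7,1.9,0,0,-1.57,0.5],
    [4.9,-12.7,1.9,0,0,-1.57,0.5],
    [4.9,-12.7,1.9,0,0,-1.57,0.5],
    [4.9,-12.7,1.9,0,0,-1.57,0.5],
    [4.9,-12.7,1.9,0,0,-1.57,0.5]
  ]
}}

```text
time: 8.25
tool_pos: [0.617, 0.0183, 0.2979]
tool_rot: [-3.14, -0.001, 1.865]
contact_force: [0.1, 0.1, -0.0]
opening: 0.0459
grip_force: 0.0
```

```bash
python3 - <<'E'
from h import *
o=robot.observe(); print(o['time'],toP(o['tool_pos']),o['tool_rot']); print(rel([.0295,-.024,.190],1.867,o))
E
```

```text
8.25 [ 0.02848979 -0.02363477  0.29786118] [-3.14046177e+00 -5.56744901e-04  1.86534603e+00]
[-4.2000e-02  1.1300e-01  1.0786e+01 -1.0000e-03 -1.0000e-03 -2.0000e-03]
```

Request:
{"op": "play_rows", "data": {
  "rows": [
    [0,0.1,4,0,0,0,0.5],
    [0,0.1,7,0,0,0,0.5],
    [0,0.1,9,0,0,0,0.5],
    [0,0.1,10.2,0,0,0,0.5],
    [0,0.1,10.8,0,0,0,0.5],
    [0,0.1,10.8,0,0,0,0],
    [0,0.1,10.8,0,0,0,0],
    [0,0.1,10.8,0,0,0,0],
    [0,0.1,10.8,0,0,0,0],
    [0,0.1,10.8,0,0,0,0],
    [0,0.1,10.8,0,0,0,0]
  ]
}}

```text
time: 9.35
tool_pos: [0.6176, 0.0181, 0.1919]
tool_rot: [-3.141, 0.001, 1.867]
contact_force: [-5.1, -2.2, 3.9]
opening: 0.0217
grip_force: 25.0
```

```bash
python3 - <<'E'
from h import *
o=robot.observe(); print(o['opening'],toP(o['tool_pos']),o['contact_force'])
for a in np.arange(.2,1.6,.1):
    print(round(a,2), ((-.055*np.sin(a)+.055*np.sin(.2))*100).round(2), ((.055*np.cos(.2)-.055*np.cos(a))*100).round(2))
E
```

```text
0.02173398926208896 [ 0.02898792 -0.02394183  0.19185536] [-5.05770572 -2.22453758  3.8891189 ]
0.2 0.0 0.0
0.3 -0.53 0.14
0.4 -1.05 0.32
0.5 -1.54 0.56
0.6 -2.01 0.85
0.7 -2.45 1.18
0.8 -2.85 1.56
0.9 -3.22 1.97
1.0 -3.54 2.42
1.1 -3.81 2.9
1.2 -4.03 3.4
1.3 -4.21 3.92
1.4 -4.33 4.46
1.5 -4.39 5.0
```

Request:
{"op": "play_rows", "data": {
  "rows": [
    [-0.53,0,0.14,0,0,0,0],
    [-1.05,0,0.32,0,0,0,0],
    [-1.54,0,0.56,0,0,0,0],
    [-2.01,0,0.85,0,0,0,0],
    [-2.45,0,1.18,0,0,0,0],
    [-2.85,0,1.56,0,0,0,0],
    [-2.85,0,1.56,0,0,0,0]
  ]
}}

```text
time: 10.05
tool_pos: [0.6263, -0.0103, 0.1755]
tool_rot: [-3.141, 0.002, 1.866]
contact_force: [-2.2, -5.7, 1.9]
opening: 0.0218
grip_force: 25.0
```

Request:
{"op": "play_rows", "data": {
  "rows": [
    [-0.37,0,0.41,0,0,0,0],
    [-0.69,0,0.86,0,0,0,0],
    [-0.96,0,1.34,0,0,0,0],
    [-1.18,0,1.84,0,0,0,0],
    [-1.36,0,2.36,0,0,0,0],
    [-1.48,0,2.9,0,0,0,0],
    [-1.54,0,3.44,0,0,0,0],
    [-1.54,0,3.7,0,0,0,0],
    [-1.54,0,3.7,0,0,0,0],
    [-1.54,0,3.7,0,0,0,0]
  ]
}}

```text
time: 11.05
tool_pos: [0.6306, -0.0245, 0.1379]
tool_rot: [-3.14, 0.001, 1.867]
contact_force: [-2.1, -4.6, -1.0]
opening: 0.0217
grip_force: 25.0
```

```bash
python3 - <<'E'
from h import *
o=robot.observe(); print(o['time'],o['opening'],toP(o['tool_pos']),o['contact_force'],o['torque'])
E
```

```text
11.05 0.021721713342274542 [ 0.02895857 -0.0685025   0.13787107] [-2.12138275 -4.55261832 -0.97327965] [-0.93838629  0.35923272  0.04736277]
```

Request:
{"op": "play_rows", "data": {
  "rows": [
    [0,0,0,0,0,0,0.5],
    [0,0,0,0,0,0,0.5],
    [0,0,0,0,0,0,0.5],
    [0,0,0,0,0,0,0.5],
    [0,0,-3,0,0,0,0.5],
    [0,0,-7,0,0,0,0.5],
    [0,0,-12,0,0,0,0.5],
    [0,0,-17,0,0,0,0.5],
    [0,0,-21,0,0,0,0.5],
    [0,0,-23,0,0,0,0.5],
    [0,0,-23,0,0,0,0.5]
  ]
}}

```text
time: 12.15
tool_pos: [0.6318, -0.0234, 0.3722]
tool_rot: [3.134, 0.003, 1.867]
contact_force: [-0.4, -0.2, -0.0]
opening: 0.0461
grip_force: 0.0
```

```bash
python3 - <<'E'
from h import *
for n in('scene','top'):
    im,d=snap(n); P=toP(cloud(n,d)); im=im.astype(int); x,y,z=P[...,0],P[...,1],P[...,2]; dark=im.max(-1)<60
    def rep(t,m):
        q=P[m]*1000
        if len(q): print(n,t,len(q),'min',np.percentile(q,3,0).round(1),'max',np.percentile(q,97,0).round(1))
    rep('lever',dark&(z>.2)&(z<.26)&(x>0.04)&(x<.1)&(y>.02)&(y<.12))
    rep('catch',dark&(z>.11)&(z<.18)&(x>0.01)&(x<.05)&(y>-.1)&(y<-.04))
    rep('nose',(~dark)&(z>.16)&(z<.26)&(x>0.01)&(x<.05)&(y>-.05)&(y<.04))
    rep('boltknob',(z>.06)&(z<.1)&(x>-.13)&(x<.05)&(y<-.12)&(y>-.18))
im=np.load('pics/scene.npz')['im']
cv2.imwrite('pics/s2.png',cv2.resize(im[160:380,210:430],None,fx=2.7,fy=2.7,interpolation=2)[:,:,::-1])
o=robot.observe(); print(o['time'],toP(o['tool_pos'])); print(rel([.071,.069,.34],.2965,o))
E
```

```text
scene lever 341 min [ 57.1  52.  217.3] max [ 87.7  83.1 248. ]
scene catch 155 min [ 18.5 -82.6 130.1] max [ 39.1 -61.6 148.2]
scene nose 237 min [ 22.8 -23.  163.2] max [ 34.7 -11.  241.6]
scene boltknob 74 min [ -31.3 -158.3   61.6] max [ -18.4 -144.1   81.5]
top lever 212 min [ 55.6  55.1 225.2] max [ 86.4  85.6 250.6]
top catch 37 min [ 19.2 -65.8 135.2] max [ 38.1 -57.1 150.3]
top boltknob 15 min [ -30.9 -156.4   66.3] max [ -25.2 -142.5   85.2]
12.25 [ 0.02950714 -0.06748025  0.36747157]
[13.648  4.147  2.751 -0.    -0.     1.57 ]
```

View pics/s2.png

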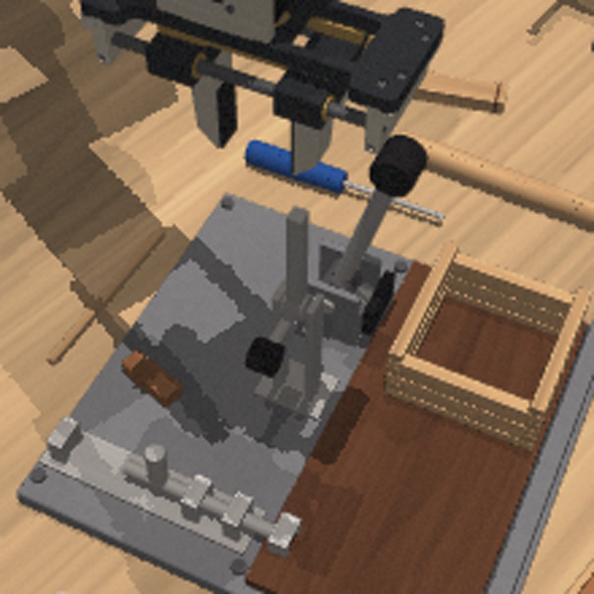

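Request:
{"op": "play_rows", "data": {
  "rows": [
    [0,0,2.7,0,0,0.15,0.65],
    [13.6,4.1,2.7,0,0,1.57,0.65],
    [13.6,4.1,2.7,0,0,1.57,0.65],
    [13.6,4.1,2.7,0,0,1.57,0.65],
    [13.6,4.1,2.7,0,0,1.57,0.65],
    [13.6,4.1,2.7,0,0,1.57,0.65],
    [13.6,4.1,2.7,0,0,1.57,0.65],
    [13.6,4.1,2.7,0,0,1.57,0.65],
    [13.6,4.1,2.7,0,0,1.57,0.65],
    [13.6,4.1,2.7,0,0,1.57,0.65],
    [13.6,4.1,2.7,0,0,1.57,0.65],
    [13.6,4.1,2.7,0,0,1.57,0.65],
    [13.6,4.1,2.7,0,0,1.57,0.65],
    [13.6,4.1,2.7,0,0,1.57,0.65]
  ]
}}

```text
time: 13.65
tool_pos: [0.6303, 0.1185, 0.3403]
tool_rot: [-3.141, 0.001, 0.299]
contact_force: [-0.3, -0.4, 0.2]
opening: 0.0595
grip_force: 0.0
```

```bash
python3 - <<'E'
from h import *
o=robot.observe(); print(o['time'],toP(o['tool_pos']),o['tool_rot']); print(rel([.071,.069,.229],.2965,o))
for t in np.arange(-.25,.66,.05): print(round(t+.25,2),(17*(-np.sin(t)-np.sin(.25))).round(2),(17*(np.cos(.25)-np.cos(t))).round(2))
E
```

```text
13.65 [0.07046733 0.06839362 0.34026593] [-3.14119646e+00  1.31651252e-03  2.98632309e-01]
[ 6.8000e-02 -5.6000e-02  1.1127e+01 -0.0000e+00  1.0000e-03  2.0000e-03]
0.0 0.0 0.0
0.05 -0.83 -0.19
0.1 -1.67 -0.34
0.15 -2.51 -0.44
0.2 -3.36 -0.51
0.25 -4.21 -0.53
0.3 -5.06 -0.51
0.35 -5.9 -0.44
0.4 -6.75 -0.34
0.45 -7.58 -0.19
0.5 -8.41 -0.0
0.55 -9.23 0.23
0.6 -10.04 0.5
0.65 -10.83 0.81
0.7 -11.6 1.16
0.75 -12.36 1.55
0.8 -13.09 1.98
0.85 -13.8 2.44
0.9 -14.49 2.94
```

Request:
{"op": "play_rows", "data": {
  "rows": [
    [0.1,0,4,0,0,0,0.65],
    [0.1,0,7.5,0,0,0,0.65],
    [0.1,0,9.5,0,0,0,0.65],
    [0.1,0,10.5,0,0,0,0.65],
    [0.1,0,11.2,0,0,0,0.65],
    [0.1,0,11.2,0,0,0,0],
    [0.1,0,11.2,0,0,0,0],
    [0.1,0,11.2,0,0,0,0],
    [0.1,0,11.2,0,0,0,0],
    [0.1,0,11.2,0,0,0,0],
    [0.1,0,11.2,0,0,0,0],
    [0.1,0,11.2,0,0,0,0]
  ],
  "squeeze": 35
}}

```text
time: 14.85
tool_pos: [0.6312, 0.1212, 0.2304]
tool_rot: [-3.138, -0.002, 0.298]
contact_force: [-1.7, 7.4, 2.0]
opening: 0.0338
grip_force: 35.0
```

Request:
{"op": "play_rows", "data": {
  "rows": [
    [-0.83,0,-0.19,0,0,0,0],
    [-1.67,0,-0.34,0,0,0,0],
    [-2.51,0,-0.44,0,0,0,0],
    [-3.36,0,-0.51,0,0,0,0],
    [-4.21,0,-0.53,0,0,0,0],
    [-5.06,0,-0.51,0,0,0,0],
    [-5.9,0,-0.44,0,0,0,0],
    [-6.75,0,-0.34,0,0,0,0],
    [-7.58,0,-0.19,0,0,0,0],
    [-8.41,0,0,0,0,0,0],
    [-8.41,0,0,0,0,0,0]
  ]
}}

```text
time: 15.95
tool_pos: [0.5512, 0.0967, 0.2305]
tool_rot: [-3.138, -0.005, 0.298]
contact_force: [2.7, 10.8, 0.6]
opening: 0.0335
grip_force: 35.0
```

```bash
python3 - <<'E'
from h import *
o=robot.observe(); print(o['time'],o['opening'],toP(o['tool_pos']),o['contact_force'])
E
```

```text
15.95 0.0334511535636925 [-0.01154288  0.07059033  0.2304906 ] [ 2.70291579 10.79671056  0.57031406]
```

Request:
{"op": "play_rows", "data": {
  "rows": [
    [-0.82,0,0.23,0,0,0,0],
    [-1.63,0,0.5,0,0,0,0],
    [-2.42,0,0.81,0,0,0,0],
    [-3.19,0,1.16,0,0,0,0],
    [-3.95,0,1.55,0,0,0,0],
    [-4.68,0,1.98,0,0,0,0],
    [-5.1,0,2.25,0,0,0,0],
    [-5.4,0,2.45,0,0,0,0],
    [-5.5,0,2.5,0,0,0,0],
    [-5.5,0,2.5,0,0,0,0],
    [-5.5,0,2.5,0,0,0,0],
    [-5.5,0,2.5,0,0,0,0],
    [-5.5,0,2.5,0,0,0,0]
  ]
}}

```text
time: 17.25
tool_pos: [0.5, 0.0809, 0.2064]
tool_rot: [-3.138, -0.007, 0.297]
contact_force: [1.0, 12.0, 6.8]
opening: 0.0337
grip_force: 35.0
```

```bash
python3 - <<'E'
from h import *
o=robot.observe(); q=toP(o['tool_pos']); print(o['time'],o['opening'],o['grip_force'],q,o['contact_force'],abs(o['qvel']).max(), 'lever est',.25+np.arctan2(.0285-q[0],q[2]-.065))
for n in('scene','top'):
    im,d=snap(n); P=toP(cloud(n,d)); im=im.astype(int); x,y,z=P[...,0],P[...,1],P[...,2]; dark=im.max(-1)<60
    def rep(t,m):
        p=P[m]*1000
        if len(p): print(n,t,len(p),'min',np.percentile(p,3,0).round(1),'max',np.percentile(p,97,0).round(1))
    rep('catch',dark&(z>.11)&(z<.18)&(x>0.01)&(x<.05)&(y>-.1)&(y<-.04))
    rep('boltknob',(z>.06)&(z<.1)&(x>-.13)&(x<.05)&(y<-.12)&(y>-.18))
im=np.load('pics/scene.npz')['im']
cv2.imwrite('pics/s3.png',cv2.resize(im[140:380,180:420],None,fx=2.4,fy=2.4,interpolation=2)[:,:,::-1])
E
```

```text
17.25 0.03366705258904818 35.00136852264404 [-0.06517373  0.07051323  0.20644758] [ 0.97885662 12.03027083  6.82876738] 0.0014848532808570292 lever est 0.8349390403768631
scene catch 155 min [ 18.4 -82.8 130.2] max [ 39.3 -61.3 148.2]
scene boltknob 76 min [ -31.1 -157.8   61.1] max [ -18.2 -144.2   81.6]
top catch 78 min [ 18.7 -79.8 135.1] max [ 38.1 -59.7 151.1]
top boltknob 35 min [ -30.5 -156.3   64.3] max [ -17.7 -142.2   84.3]
```

View pics/s3.png

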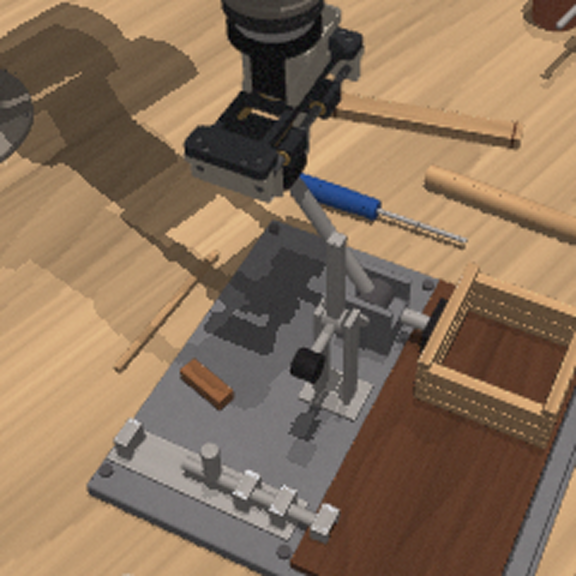

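The lever (rod from about (365,285) up to (300,185)) is held forward by the gripper at about 0.83 rad. The catch knob, at (307,362), is over, the bolt is in its keeper at (325,520), and the loose things haven't moved. I'm handing it in.

```bash
python3 -c "
from cell import robot
print(robot.hand_in())"
```

```text
the job is handed in; nothing more can be done
None
```

I handed the job in with the bolt home at its stop, the catch flipped over (about 1.5 rad) and the gripper holding the lever at about 0.83 of 0.85 rad. The loose things looked unmoved in the last picture, and no verdict came back.

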